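# Refit the balls and outlet caps of two check valves

### The arm

A 6-joint arm with a two-finger parallel gripper is mounted at the origin on a cart in front of the work surface, level with it; the furniture and walls round the work are solid. World frame = base frame: x ahead of the robot, y to its left, z up, the work surface at z = 0. Lengths are in mm, angles in rad, forces in N, time in s.
With the tool pointing down it reaches from about 375 to 900 mm from the base axis. Payload 3.1 kg.
Tool frame: the origin (TCP) lies midway between the tips of the shut fingers; the grasp point (between the pads) lies 19 mm behind it; z points along the fingers, y is the line along which they close (so a half turn about z gives the same grasp; the last joint's range is limited). The gripper opens to 87 mm and grips with 3 to 60 N. Pads are 19 mm wide; open, the fingers measure 117 mm over their backs; the gripper's body (75 mm by 190 mm) begins 51 mm behind the grasp point.
Start: joints at [1.026, 0.527, 1.433, -0, 1.181, -0.178], TCP at [224.102, 583.417, 222.548] pointing down, gripper open.
Joint ranges: [-3.08, 3.08], [-0.75, 2.2], [0.22, 2.44], [-1.43, 4.57], [0, 2.65], [-2.85, 2.85]. Speed limits (rad/s): [2.79, 2.79, 3.14, 3.14, 3.14, 3.14].

### API

Orientations are given as a unit quaternion [x, y, z, w].
In Python, from bench import * gives the robot as it stands.
- The arm moves only by the tool servo_tool, never from a script. Its argument "rows" is a list of rows, each an object with "twist": the turn, a rotation vector about the tool's x, y, z in rad, a list of three; "linear": the shift along the tool's x, y, z in m, a list of three; "jaw": the opening, from -1 (shut) to 1 (fully open). A call has exactly 5 rows; each row shifts and turns the commanded pose from where the row before left it, along the tool's axes as they then stand; what a row does not reach is not made up. A row lasts 1/10 s, in which the tool goes at most 50 mm and 8.59 degrees, less where a joint would pass 70% of its speed; a pose out of reach is approached as far as the arm can. A call is refused whole if a number of a shift passes 0.05 or a number of a turn 0.15, either way. A call with a gripper value outside its range is refused whole. The fingers move at their own pace and stop on an object; "grip_force" is the grip in N (left out, the last holds). Time passes only in rows, so rows that do not move let the fingers close, or fill a call up. It gives the time, the measured TCP pose, the force, the opening and the grip force at its end, in the units of the state.
- read_state(): the state, without advancing time (a new reading comes with each control period).
- read_camera(name): name is "scene" or "top"; returns a dict with "image" (384x512x3 uint8, blue, green, red), "fx", "fy", "cx", "cy" (pixels), "camera_from_world" (4x4, takes a point from world to camera coordinates). Camera axes: x right, y up, looking along -z (the intrinsics and any distortion apply to the point x, -y, -z); pixel columns grow to the right and rows downward; lengths in mm; the calibration is good to about 2 mm. A picture is of the moment at which its call begins. There is no depth.
- close_job(): hands the job in; it is judged then, once.
The state is a dict: "t": time; "q": joint angles; "qd": joint speeds; "joint_efforts": joint torques, N m; "position": TCP position; "orientation": TCP orientation; "ft_force": force on the tool from outside, world axes, zero at the start; "ft_torque": the same for the moment, N m; "opening": finger opening in mm; "grasp_force": force on a finger pad.
Only numpy, scipy, OpenCV 4.12 (cv2) and the standard library are available. Lean on these libraries where they do the work, as an engineer would, in place of code of your own. Each camera call takes 0.05 s, during which the arm holds its last target. There are 200 camera calls.

### The job

The parts of a large and a small ball check valve lie mixed on the desk: drop each steel ball through the open top of the body of its own size so that it runs down onto its seat, then close that body with the outlet cap of its size, stub up and its flange flat on the top face all round. Leave the roll of tape and the small green carton where they are.

Things in the scene. Friction and masses are not known exactly. Their poses are not given: they have to be found in the camera images.
- body_large: Body of the large valve: polished steel, upright on a square 96 mm dark foot plate, fixed. Origin: centre of the plate's underside, on the desk; z up the valve axis. Open top face 104 mm up, outside diameter 64 mm, black gasket; mouth 57.6 mm wide, 7 mm deep, then a funnel to a 47.6 mm chamber above a conical seat. Its 38 mm ball, seated, has its centre 57 mm above the origin.
- body_small: Body of the small valve: polished steel, upright on a square 84 mm dark foot plate, fixed. Origin: centre of the plate's underside, on the desk; z up the valve axis. Open top face 90 mm up, outside diameter 50.4 mm, black gasket; mouth 44 mm wide, 7 mm deep, then a funnel to a 33.6 mm chamber above a conical seat. Its 28 mm ball, seated, has its centre 50 mm above the origin.
- ball_large: Steel ball of the large valve, 38 mm in diameter, 200 g; origin at its centre. It lies on the desk in a flat black rubber ring (44 mm wide, hole 26 mm, 5 mm high, fixed) that stops it rolling.
- ball_small: Steel ball of the small valve, 28 mm in diameter, 90 g; origin at its centre. It lies on the desk in a flat black rubber ring (44 mm wide, hole 26 mm, 5 mm high, fixed) that stops it rolling.
- cap_large: Outlet cap of the large valve, loose, upright, 220 g. Origin: centre of its underside, z up. From below: tapered ball stop (36 mm wide, at 14 mm height 53.6 mm), flange 64 mm wide from 14 to 21 mm, neck to 30 mm, plain round outlet stub 25 mm wide up to 62 mm (grip here). Home: stop inside the mouth, flange flat on the top face, origin 90 mm above the body's.
- cap_small: Outlet cap of the small valve, loose, upright, 140 g. Origin: centre of its underside, z up. From below: tapered ball stop (24 mm wide, at 14 mm height 40 mm), flange 50.4 mm wide from 14 to 21 mm, neck to 30 mm, plain round outlet stub 20 mm wide up to 62 mm (grip here). Home: stop inside the mouth, flange flat on the top face, origin 76 mm above the body's.
- tape_roll: Roll of blue masking tape lying flat, 99 mm wide, 24 mm high, not part of the job; origin at the centre of its underside.
- carton: Small green carton lying flat, 90 x 40 x 34 mm, not part of the job; origin at the centre of its underside, y along its length.

How it is judged:
By the outcome, as a careful person would: the job done as asked, in the order asked, and still so for the second after the job is handed in, with the robot touching nothing.
It also fails if it takes over 96 s, if anything falls off the work surface, if the arm or the gripper's body presses on something with over 40 N, if the wrist force passes 120 N, or if a joint passes its speed limit or range.

## Working session

There is one attempt and no reset: what is moved stays moved. The work goes in short steps, Python scripts to look and compute and a tool call to move; the robot and the scene stay as the last step left them, time stands still between calls to the robot, and variables do not carry over. Pictures are saved under pics/ and viewed, at most 14 in all, crops included, and the job is handed in when it is done.

Besides the shell and the picture viewer there is one more tool, called after "Request:" as name(argument=value, ...) on one line, values as JSON. servo_tool: Moves the arm, as the interface text tells. Its arguments: {"type":"object","properties":{"rows":{"type":"array"},"grip_force":{"type":"number"}},"required":["rows"]}

```bash
mkdir -p pics; ls
python3 - <<'E'
from bench import *
import cv2
s=read_state();print({k:s[k] for k in('t','position','orientation','opening','ft_force')})
for n in('top','scene'):
    c=read_camera(n);cv2.imwrite(f'pics/{n}0.png',cv2.resize(c['image'],(800,600),interpolation=cv2.INTER_CUBIC))
    cv2.imwrite(f'{n}_raw.png',c['image'])
    print(n,{k:v for k,v in c.items() if k!='image'})
E
```

```text
pics
{'t': 0.0, 'position': array([223.70953571, 582.79726373, 221.60213012]), 'orientation': array([ 1.82358208e-01,  9.83231587e-01, -9.94816534e-04, -3.76177253e-04]), 'opening': 87.16985671199814, 'ft_force': array([-0.09566847,  0.374782  , -0.90308246])}
top {'fx': 430.2284299053362, 'fy': 430.2284299053362, 'cx': 257.10203574984797, 'cy': 188.694888181165, 'camera_from_world': array([[-1.15417769e-02, -9.99933320e-01,  3.76799857e-04,
         2.70101831e+01],
       [ 9.90218403e-01, -1.13772402e-02,  1.39061398e-01,
        -5.80594012e+02],
       [-1.39047838e-01,  1.97812978e-03,  9.90283690e-01,
        -9.60868687e+02],
       [ 0.00000000e+00,  0.00000000e+00,  0.00000000e+00,
         1.00000000e+00]])}
scene {'fx': 448.6915781573292, 'fy': 448.6915781573292, 'cx': 258.8057784634534, 'cy': 188.88253878654265, 'camera_from_world': array([[ 6.69930518e-01, -7.42133590e-01,  2.07565805e-02,
        -3.86808467e+02],
       [ 4.33267846e-01,  4.13512209e-01,  8.00803738e-01,
        -3.01720381e+02],
       [-6.02886452e-01, -5.27489704e-01,  5.98567070e-01,
        -6.65671123e+02],
       [ 0.00000000e+00,  0.00000000e+00,  0.00000000e+00,
         1.00000000e+00]])}
```

View pics/top0.png

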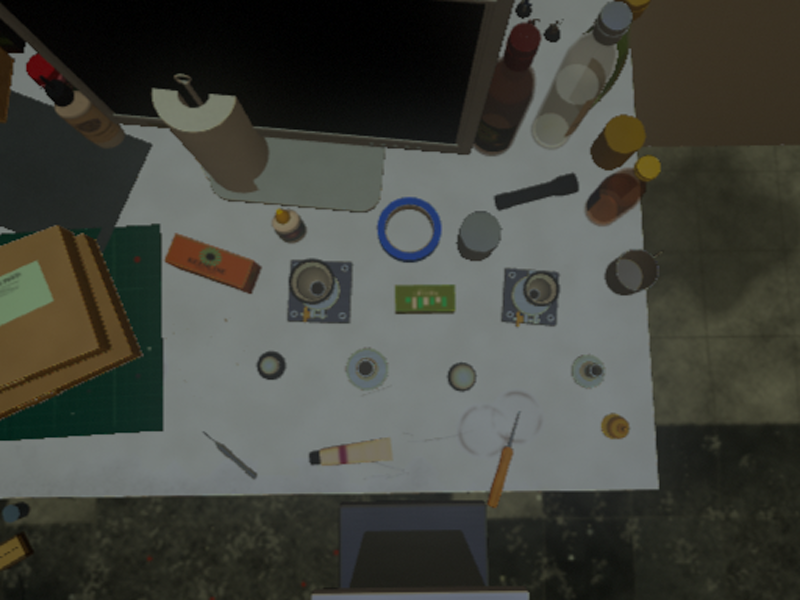

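View pics/scene0.png

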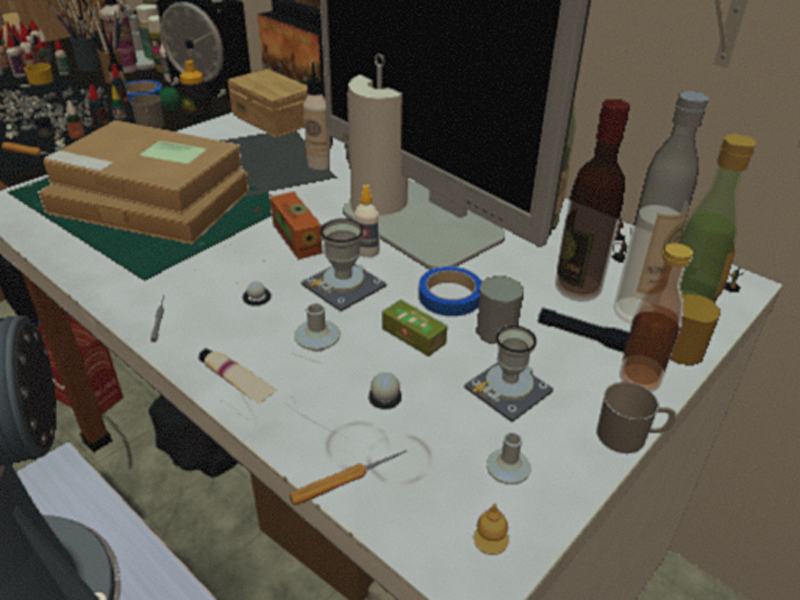

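The large body is at left (320,292) and the small one at right (530,297). The small ball is at (271,365) and the large ball at (461,376). The large cap is at (367,369) and the small cap at (588,371). Next I'll enlarge these for measuring.

Run:
```python
import cv2,numpy as np
a=cv2.imread('top_raw.png')
g=lambda i:np.clip(i.astype(float)*1.6,0,255).astype('uint8')
f=lambda x,y,w,h,k:cv2.resize(g(a[y:y+h,x:x+w]),None,fx=k,fy=k,interpolation=cv2.INTER_CUBIC)
# left half x150-270, y160-255 at 6x=720x570 ; right x 280-400
cv2.imwrite('pics/tl.png',f(155,160,120,96,6)); cv2.imwrite('pics/tr.png',f(275,160,125,96,6))
```

```text
(no output)
```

View pics/tl.png

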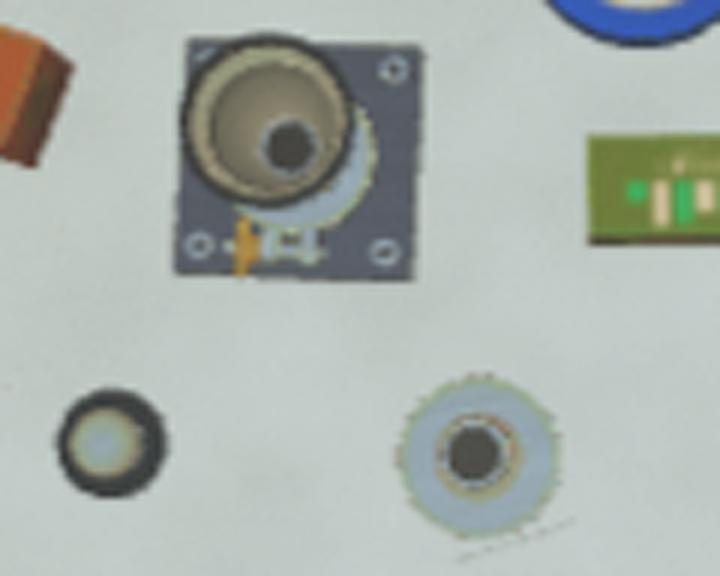

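View pics/tr.png

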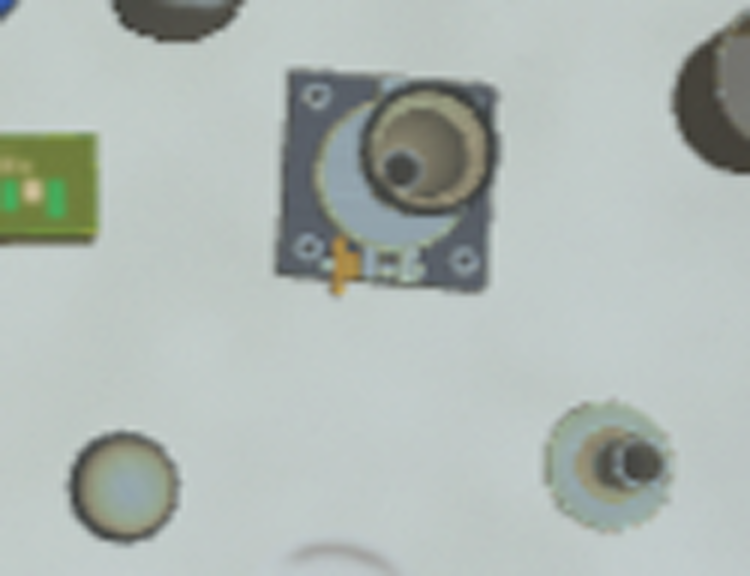

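Pixel picks from the crops (crop coordinates):

| Feature | Left crop | Right crop |
|---|---|---|
| Large rim | (268,120) | – |
| Small-ball ring | (112,443) | – |
| Large cap: flange / stub | (479,456) / (475,453) | – |
| Small rim | – | (430,147) |
| Large-ball ring | – | (125,487) |
| Small cap: flange / stub | – | (609,466) / (642,464) |

Now I'll convert them and check them against the scene view.

```bash
cat > h.py <<'E'
import numpy as np,cv2
from bench import *
def cams(n):
    c=read_camera(n);return c
def ray(c,u,v,z):
    T=c['camera_from_world'];R,t=T[:3,:3],T[:3,3]
    d=R.T@np.array([(u-c['cx'])/c['fx'],-(v-c['cy'])/c['fy'],-1]);o=-R.T@t
    return o+d*(z-o[2])/d[2]
def proj(c,P):
    T=c['camera_from_world'];p=(T[:3,:3]@np.atleast_2d(P).T).T+T[:3,3]
    return np.c_[c['cx']-c['fx']*p[:,0]/p[:,2],c['cy']+c['fy']*p[:,1]/p[:,2]]
def circ(p,z,r,n=48):
    a=np.linspace(0,2*np.pi,n);return np.c_[p[0]+r*np.cos(a),p[1]+r*np.sin(a),np.full(n,z)]
E
cat > m.py <<'E'
from h import *
t=cams('top');s=cams('scene')
r=lambda x,y,ox,oy=160:((x+.5)/6-.5+ox,(y+.5)/6-.5+oy)
L,R=155,275
P={}
for n,x,y,o,z,w,d in [('rimL',268.5,120,L,104,173,64),('rimS',429.5,147,R,90,135,50.4),('ringS',112,443,L,4,111,44),('ballS',105,441,L,14,75,28),('ringL',124.5,487,R,4,111,44),('ballL',126,487,R,19,98,38),
 ('capL',479,456,L,19,163,64),('stubL',475,453,L,62,60,25),('capS',609,466,R,19,128,50.4),('stubS',642,464,R,62,45,20)]:
    P[n]=p=ray(t,*r(x,y,o),z); q=ray(t,*r(x+w,y,o),z)
    print(n,p.round(1),'size',np.linalg.norm(p-q).round(1),'vs',d)
for nm,cs,o in(('L',[(188,38),(424,45),(413,281),(174,272)],L),('S',[(289,70),(497,85),(487,291),(277,275)],R)):
    q=np.array([ray(t,*r(x,y,o),8) for x,y in cs]);print('plate',nm,q.mean(0).round(1),np.linalg.norm(q-np.roll(q,1,0),axis=1).round(1))
k=3
im=cv2.resize(s['image'],None,fx=k,fy=k,interpolation=cv2.INTER_CUBIC)
im=np.clip(im*1.5,0,255).astype('uint8')
def dr(C,col):cv2.polylines(im,[np.round(((proj(s,C)+.5)*k-.5)*8).astype(np.int32)],False,col,1,cv2.LINE_AA,3)
dr(circ(P['rimL'],104,32),(0,0,255));dr(circ(P['rimS'],90,25.2),(0,0,255))
for n in('ringS','ringL'):dr(circ(P[n],0,22),(0,0,255))
dr(circ(P['capL'],21,32),(0,0,255));dr(circ(P['stubL'],62,12.5),(0,0,255));dr(circ(P['capS'],21,25.2),(0,0,255));dr(circ(P['stubS'],62,10),(0,0,255))
cv2.imwrite('pics/ov.png',im[135*k:320*k,150*k:365*k][:, :][:600*1,:645])
print(read_state()['t'])
E
python3 m.py
```

```text
rimL [593.5 146.4 104. ] size 63.0 vs 64
rimS [ 582. -177.   90.] size 49.8 vs 50.4
ringS [480.9 220.9   4. ] size 44.0 vs 44
ballS [481.3 221.8  14. ] size 29.4 vs 28
ringL [460.2 -69.    4. ] size 43.9 vs 44
ballL [459.9 -68.3  19. ] size 38.2 vs 38
capL [473.6  74.7  19. ] size 63.6 vs 64
stubL [473.4  74.   62. ] size 22.4 vs 25
capS [ 465.9 -257.    19. ] size 50.0 vs 50.4
stubS [ 465.5 -257.5   62. ] size 16.8 vs 20
plate L [593.5 146.6   8. ] [94.9 95.3 95.7 95.4]
plate S [ 581.1 -177.     8. ] [83.2 83.9 83.5 83.7]
0.2
```

View pics/ov.png

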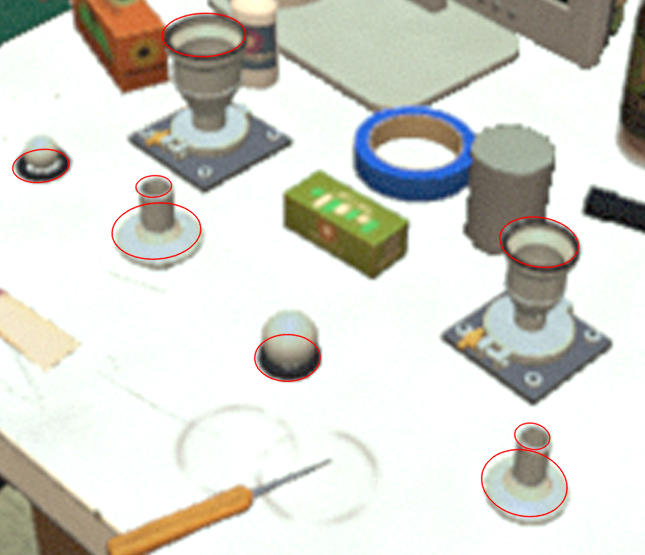

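The estimates agree: sizes come out within 1 mm or so, plate centres match the rims, and the scene overlay lines up to about 1 px. Both balls and caps are in reach. I'll start by yawing the tool so its y lines up with world y, then go to the small ball.

Request:
servo_tool(rows=[{"twist":[0,0,-0.1223],"linear":[0,0,0.015],"jaw":1},{"twist":[0,0,-0.1223],"linear":[0,0,0.015],"jaw":1},{"twist":[0,0,-0.1223],"linear":[0,0,0.015],"jaw":1},{"twist":[0,0,0],"linear":[-0.028,-0.04,0],"jaw":1},{"twist":[0,0,0],"linear":[-0.028,-0.04,0],"jaw":1}], grip_force=25)

```text
t: 0.7
position: [279.6, 502.9, 176.5]
orientation: [-0.002, 1.0, -0.001, -0.0]
ft_force: [1.3, -0.1, 0.9]
opening: 87.2
grasp_force: 0.0
```

Request:
servo_tool(rows=[{"twist":[0,0,0],"linear":[-0.028,-0.04,0],"jaw":1},{"twist":[0,0,0],"linear":[-0.028,-0.04,0],"jaw":1},{"twist":[0,0,0],"linear":[-0.028,-0.04,0],"jaw":1},{"twist":[0,0,0],"linear":[-0.028,-0.04,0],"jaw":1},{"twist":[0,0,0],"linear":[-0.028,-0.04,0],"jaw":1}])

```text
t: 1.2
position: [421.0, 301.8, 177.6]
orientation: [-0.0, 1.0, 0.0, 0.0]
ft_force: [1.3, 0.4, 0.2]
opening: 87.0
grasp_force: 0.0
```

Request:
servo_tool(rows=[{"twist":[0,0,0],"linear":[-0.0305,-0.039,0],"jaw":1},{"twist":[0,0,0],"linear":[-0.0305,-0.042,0.01],"jaw":1},{"twist":[0,0,0],"linear":[0,0,0.04],"jaw":1},{"twist":[0,0,0],"linear":[0,0,0.045],"jaw":1},{"twist":[0,0,0],"linear":[0,0,0.04],"jaw":1}])

```text
t: 1.7
position: [480.0, 223.9, 41.7]
orientation: [0.001, 1.0, 0.0, 0.0]
ft_force: [0.1, 0.6, -0.4]
opening: 87.0
grasp_force: 0.0
```

Request:
servo_tool(rows=[{"twist":[0,0,0],"linear":[0,0,0.02],"jaw":1},{"twist":[0,0,0],"linear":[0,0,0.01],"jaw":1},{"twist":[0,0,0],"linear":[0,0,0.005],"jaw":1},{"twist":[0,0,0],"linear":[0,0,0],"jaw":0.5},{"twist":[0,0,0],"linear":[0,0,0],"jaw":0}])

```text
t: 2.2
position: [480.3, 225.0, 9.1]
orientation: [-0.0, 1.0, 0.0, 0.001]
ft_force: [0.3, -0.4, -0.1]
opening: 77.9
grasp_force: 0.0
```

Request:
servo_tool(rows=[{"twist":[0,0,0],"linear":[0,-0.003,0.001],"jaw":0},{"twist":[0,0,0],"linear":[0,0,0],"jaw":-0.2},{"twist":[0,0,0],"linear":[0,0,0],"jaw":-1},{"twist":[0,0,0],"linear":[0,0,0],"jaw":-1},{"twist":[0,0,0],"linear":[0,0,0],"jaw":-1}])

```text
t: 2.7
position: [479.6, 221.7, 7.3]
orientation: [-0.0, 1.0, 0.0, 0.0]
ft_force: [-0.5, 0.4, -0.9]
opening: 38.9
grasp_force: 0.0
```

Request:
servo_tool(rows=[{"twist":[0,0,0],"linear":[0,0,0],"jaw":-1},{"twist":[0,0,0],"linear":[0,0,0],"jaw":-1},{"twist":[0,0,0],"linear":[0,0,0],"jaw":-1},{"twist":[0,0,0],"linear":[0,0,-0.003],"jaw":-1},{"twist":[0,0,0],"linear":[0,0,-0.003],"jaw":-1}])

```text
t: 3.2
position: [479.2, 221.7, 13.1]
orientation: [-0.0, 1.0, -0.0, -0.0]
ft_force: [-0.4, -0.5, -1.1]
opening: 26.2
grasp_force: 25.0
```

Request:
servo_tool(rows=[{"twist":[0,0,0],"linear":[0,0,-0.01],"jaw":-1},{"twist":[0,0,0],"linear":[0,0,-0.025],"jaw":-1},{"twist":[0,0,0],"linear":[0,0,-0.04],"jaw":-1},{"twist":[0,0,0],"linear":[0,0,-0.04],"jaw":-1},{"twist":[0,0,0],"linear":[0,0,-0.03],"jaw":-1}])

```text
t: 3.7
position: [479.9, 221.8, 161.1]
orientation: [-0.0, 1.0, 0.0, 0.001]
ft_force: [0.8, 0.8, -1.4]
opening: 26.3
grasp_force: 25.0
```

```bash
cat > look.py <<'E'
import sys
from h import *
# look.py cam name x y z : crop 100x75 px round a world point
cam,name,x,y,z=sys.argv[1],sys.argv[2],*map(float,sys.argv[3:6])
hw=int(sys.argv[6]) if len(sys.argv)>6 else 45
s=cams(cam);u,v=np.round(proj(s,[x,y,z])[0]).astype(int);h=int(hw*.75)
x0,y0=max(u-hw,0),max(v-h,0);k=640//(2*hw)
im=cv2.resize(s['image'][y0:v+h,x0:u+hw],None,fx=k,fy=k,interpolation=cv2.INTER_CUBIC)
cv2.imwrite(f'pics/{name}.png',np.clip(im*1.5,0,255).astype('uint8'));print('origin',x0,y0,'scale',k)
st=read_state();print(st['t'],st['position'].round(1),st['opening'],st['grasp_force'])
E
python3 look.py scene g1 480 222 170
```

```text
origin 109 94 scale 7
3.75 [482.6 222.6 165.3] 26.675884355336898 24.999984204769135
```

View pics/g1.png

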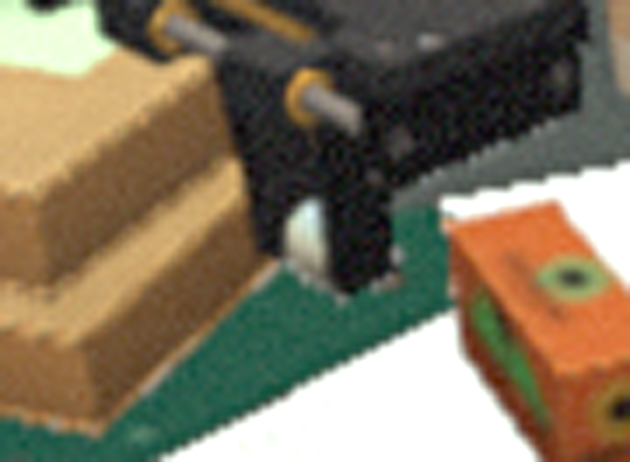

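The small ball is held between the finger tips, at (305,240) in the crop. Next I carry it to the small body.

Request:
servo_tool(rows=[{"twist":[0,0,0],"linear":[-0.006,-0.025,0],"jaw":-1},{"twist":[0,0,0],"linear":[-0.011,-0.043,0],"jaw":-1},{"twist":[0,0,0],"linear":[-0.011,-0.043,0],"jaw":-1},{"twist":[0,0,0],"linear":[-0.011,-0.043,0],"jaw":-1},{"twist":[0,0,0],"linear":[-0.011,-0.043,0],"jaw":-1}])

```text
t: 4.25
position: [529.4, 23.2, 158.6]
orientation: [-0.0, 1.0, 0.0, 0.0]
ft_force: [0.7, -0.3, -1.4]
opening: 26.5
grasp_force: 25.0
```

Request:
servo_tool(rows=[{"twist":[0,0,0],"linear":[-0.011,-0.043,0],"jaw":-1},{"twist":[0,0,0],"linear":[-0.011,-0.043,0],"jaw":-1},{"twist":[0,0,0],"linear":[-0.011,-0.043,0],"jaw":-1},{"twist":[0,0,0],"linear":[-0.011,-0.043,0],"jaw":-1},{"twist":[0,0,0],"linear":[-0.006,-0.028,0],"jaw":-1}])

```text
t: 4.75
position: [580.3, -178.8, 158.7]
orientation: [0.001, 1.0, -0.001, 0.001]
ft_force: [0.3, 1.5, -1.0]
opening: 26.9
grasp_force: 25.0
```

Request:
servo_tool(rows=[{"twist":[0,0,0],"linear":[0,0,0.02],"jaw":-1},{"twist":[0,0,0],"linear":[0,0,0.02],"jaw":-1},{"twist":[0,0,0],"linear":[0,0,0.01],"jaw":-1},{"twist":[0,0,0],"linear":[0,0,0],"jaw":-1},{"twist":[0,0,0],"linear":[0,0,0],"jaw":-1}])

```text
t: 5.25
position: [579.8, -175.1, 108.5]
orientation: [-0.0, 1.0, -0.0, 0.0]
ft_force: [-0.1, 0.1, -1.3]
opening: 26.3
grasp_force: 25.0
```

Request:
servo_tool(rows=[{"twist":[0,0,0],"linear":[-0.001,-0.001,0.006],"jaw":-1},{"twist":[0,0,0],"linear":[0,0,0.005],"jaw":-1},{"twist":[0,0,0],"linear":[0,0,0],"jaw":-1},{"twist":[0,0,0],"linear":[0,0,0],"jaw":-1},{"twist":[0,0,0],"linear":[0,0,0],"jaw":-0.1}])

```text
t: 5.75
position: [580.7, -176.3, 97.3]
orientation: [-0.0, 1.0, -0.0, 0.0]
ft_force: [0.2, -0.4, -0.1]
opening: 29.6
grasp_force: 0.0
```

Request:
servo_tool(rows=[{"twist":[0,0,0],"linear":[0,0,0],"jaw":0.2},{"twist":[0,0,0],"linear":[0,0,0],"jaw":0.6},{"twist":[0,0,0],"linear":[0,0,0],"jaw":1},{"twist":[0,0,0],"linear":[0,0,-0.02],"jaw":1},{"twist":[0,0,0],"linear":[0,0,-0.04],"jaw":1}])

```text
t: 6.25
position: [578.2, -175.2, 154.6]
orientation: [0.0, 1.0, 0.002, -0.004]
ft_force: [-0.0, 0.1, 0.3]
opening: 66.9
grasp_force: 0.0
```

Request:
servo_tool(rows=[{"twist":[0,0,0],"linear":[0.012,0.011,-0.02],"jaw":1},{"twist":[0,0,0],"linear":[0.027,0.024,0],"jaw":1},{"twist":[0,0,0],"linear":[0.027,0.024,0],"jaw":1},{"twist":[0,0,0],"linear":[0.027,0.024,0],"jaw":1},{"twist":[0,0,0],"linear":[0.027,0.024,0],"jaw":1}])

```text
t: 6.75
position: [459.5, -68.5, 177.4]
orientation: [0.0, 1.0, -0.0, 0.0]
ft_force: [0.3, 0.3, 0.5]
opening: 86.8
grasp_force: 0.0
```

```bash
python3 look.py top g2 581 -177 90
```

```text
origin 301 152 scale 7
6.8 [452.1 -63.6 176.5] 87.23899315205036 0.0
```

View pics/g2.png

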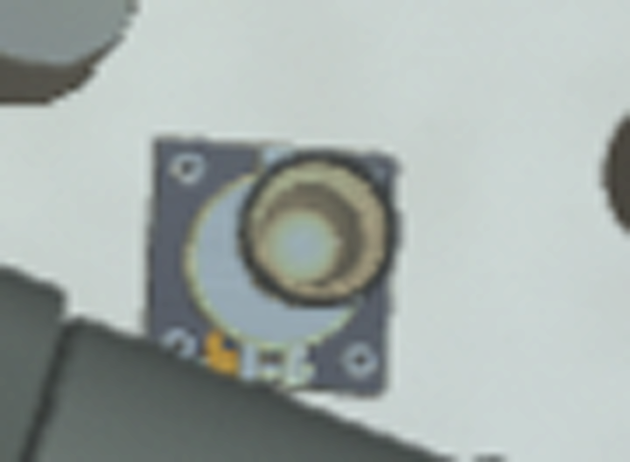

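The small ball is down in the small body, pale disc at (302,243). Descending on the large ball.

Request:
servo_tool(rows=[{"twist":[0,0,0],"linear":[0,0,0.03],"jaw":1},{"twist":[0,0,0],"linear":[0,0,0.04],"jaw":1},{"twist":[0,0,0],"linear":[0,0,0.03],"jaw":1},{"twist":[0,0,0],"linear":[0,0,0],"jaw":1},{"twist":[0,0,0],"linear":[0,0,0],"jaw":1}])

```text
t: 7.3
position: [460.7, -69.4, 77.2]
orientation: [-0.0, 1.0, 0.0, -0.0]
ft_force: [0.7, 0.2, -0.2]
opening: 86.8
grasp_force: 0.0
```

Request:
servo_tool(rows=[{"twist":[0,0,0],"linear":[0,0.0005,0.025],"jaw":1},{"twist":[0,0,0],"linear":[0,0,0.023],"jaw":1},{"twist":[0,0,0],"linear":[0,0,0.013],"jaw":1},{"twist":[0,0,0],"linear":[0,0,0.007],"jaw":0.8},{"twist":[0,0,0],"linear":[0,0,0],"jaw":0.3}])

```text
t: 7.8
position: [461.4, -69.2, 9.7]
orientation: [-0.0, 1.0, -0.0, 0.001]
ft_force: [-0.5, -0.2, 0.4]
opening: 77.7
grasp_force: 0.0
```

Request:
servo_tool(rows=[{"twist":[0,0,0],"linear":[0,0,0],"jaw":0},{"twist":[0,0,0],"linear":[0,0,0],"jaw":-0.2},{"twist":[0,0,0],"linear":[0,0,0],"jaw":-1},{"twist":[0,0,0],"linear":[0,0,0],"jaw":-1},{"twist":[0,0,0],"linear":[0,0,0],"jaw":-1}], grip_force=30)

```text
t: 8.3
position: [460.6, -68.8, 9.3]
orientation: [-0.0, 1.0, -0.0, 0.0]
ft_force: [0.8, 0.3, -0.7]
opening: 39.4
grasp_force: 0.0
```

Request:
servo_tool(rows=[{"twist":[0,0,0],"linear":[0,0,0],"jaw":-1},{"twist":[0,0,0],"linear":[0,0,0],"jaw":-1},{"twist":[0,0,0],"linear":[0,0,-0.003],"jaw":-1},{"twist":[0,0,0],"linear":[0,0,-0.003],"jaw":-1},{"twist":[0,0,0],"linear":[0,0,-0.01],"jaw":-1}])

```text
t: 8.8
position: [459.8, -68.5, 24.8]
orientation: [-0.0, 1.0, 0.0, -0.001]
ft_force: [0.6, -0.5, -1.7]
opening: 36.2
grasp_force: 30.0
```

Request:
servo_tool(rows=[{"twist":[0,0,0],"linear":[0,0,-0.025],"jaw":-1},{"twist":[0,0,0],"linear":[0,0,-0.04],"jaw":-1},{"twist":[0,0,0],"linear":[0,0,-0.045],"jaw":-1},{"twist":[0,0,0],"linear":[0,0,-0.03],"jaw":-1},{"twist":[0,0,0],"linear":[-0.013,0.021,0],"jaw":-1}])

```text
t: 9.3
position: [475.3, -49.7, 169.8]
orientation: [0.001, 1.0, -0.002, 0.004]
ft_force: [0.5, -0.2, -1.7]
opening: 36.4
grasp_force: 30.0
```

Request:
servo_tool(rows=[{"twist":[0,0,0],"linear":[-0.024,0.039,0],"jaw":-1},{"twist":[0,0,0],"linear":[-0.024,0.039,0],"jaw":-1},{"twist":[0,0,0],"linear":[-0.024,0.039,0],"jaw":-1},{"twist":[0,0,0],"linear":[-0.024,0.039,0],"jaw":-1},{"twist":[0,0,0],"linear":[-0.018,0.03,0],"jaw":-1}])

```text
t: 9.8
position: [588.1, 140.8, 165.7]
orientation: [-0.001, 1.0, 0.0, 0.0]
ft_force: [1.2, -0.4, -0.6]
opening: 36.6
grasp_force: 30.0
```

Request:
servo_tool(rows=[{"twist":[0,0,0],"linear":[-0.006,0.008,0],"jaw":-1},{"twist":[0,0,0],"linear":[0,0,0.02],"jaw":-1},{"twist":[0,0,0],"linear":[0,0,0.01],"jaw":-1},{"twist":[0,0,0],"linear":[0,0,0],"jaw":-1},{"twist":[0,0,0],"linear":[0,0,0],"jaw":-1}])

```text
t: 10.3
position: [592.9, 145.5, 135.1]
orientation: [0.0, 1.0, -0.0, -0.001]
ft_force: [0.4, 0.5, -1.5]
opening: 36.5
grasp_force: 30.0
```

Down 23 mm to TCP z ≈ 112, then release.

Request:
servo_tool(rows=[{"twist":[0,0,0],"linear":[-0.0005,0.001,0.013],"jaw":-1},{"twist":[0,0,0],"linear":[0,0,0.01],"jaw":-1},{"twist":[0,0,0],"linear":[0,0,0],"jaw":-1},{"twist":[0,0,0],"linear":[0,0,0],"jaw":-1},{"twist":[0,0,0],"linear":[0,0,0],"jaw":0.1}])

```text
t: 10.8
position: [594.3, 147.2, 112.3]
orientation: [-0.0, 1.0, 0.0, 0.0]
ft_force: [0.2, 0.2, 0.2]
opening: 39.8
grasp_force: 0.0
```

Request:
servo_tool(rows=[{"twist":[0,0,0],"linear":[0,0,0],"jaw":0.3},{"twist":[0,0,0],"linear":[0,0,0],"jaw":0.7},{"twist":[0,0,0],"linear":[0,0,0],"jaw":1},{"twist":[0,0,0],"linear":[0,0,-0.02],"jaw":1},{"twist":[0,0,0],"linear":[0,0,-0.03],"jaw":1}])

```text
t: 11.3
position: [592.5, 147.1, 160.9]
orientation: [-0.0, 1.0, -0.0, -0.002]
ft_force: [0.2, -0.2, 0.5]
opening: 76.7
grasp_force: 0.0
```

Request:
servo_tool(rows=[{"twist":[0,0,0],"linear":[0.01,-0.006,0],"jaw":1},{"twist":[0,0,0],"linear":[0.035,-0.021,0],"jaw":1},{"twist":[0,0,0],"linear":[0.04,-0.024,0],"jaw":1},{"twist":[0,0,0],"linear":[0.03,-0.018,0],"jaw":1},{"twist":[0,0,0],"linear":[0.005,-0.003,0],"jaw":1}])

```text
t: 11.8
position: [468.2, 74.3, 161.4]
orientation: [0.001, 1.0, 0.0, -0.004]
ft_force: [-0.6, -0.5, 0.5]
opening: 86.8
grasp_force: 0.0
```

```bash
python3 look.py top g3 550 120 60 55
```

```text
origin 158 160 scale 5
11.85 [470.3  74.4 161.8] 87.16293131794559 0.0
```

View pics/g3.png

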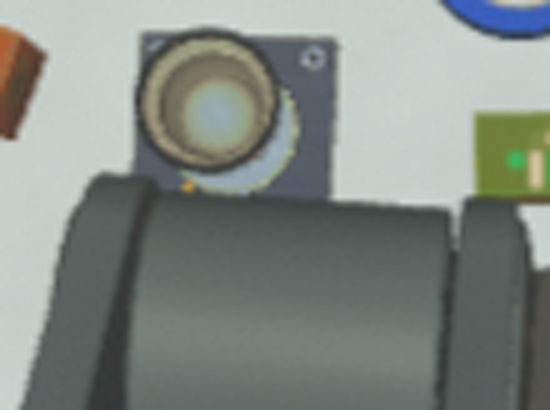

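The large ball is in the large body, pale disc at (218,108). Next, the large cap.

Request:
servo_tool(rows=[{"twist":[0,0,0],"linear":[0,-0.0005,0.02],"jaw":1},{"twist":[0,0,0],"linear":[0,0,0.03],"jaw":1},{"twist":[0,0,0],"linear":[0,0,0.02],"jaw":1},{"twist":[0,0,0],"linear":[0,0,0],"jaw":1},{"twist":[0,0,0],"linear":[0,0,0],"jaw":1}])

```text
t: 12.35
position: [475.0, 74.9, 92.0]
orientation: [-0.0, 1.0, 0.0, 0.0]
ft_force: [0.5, -0.2, -0.4]
opening: 87.2
grasp_force: 0.0
```

Request:
servo_tool(rows=[{"twist":[0,0,0],"linear":[0,0,0.025],"jaw":1},{"twist":[0,0,0],"linear":[0,0,0.025],"jaw":1},{"twist":[0,0,0],"linear":[0,0,0.01],"jaw":1},{"twist":[0,0,0],"linear":[0,0,0],"jaw":0.6},{"twist":[0,0,0],"linear":[0,0,0],"jaw":0.2}])

```text
t: 12.85
position: [474.9, 74.8, 32.9]
orientation: [-0.0, 1.0, -0.0, 0.001]
ft_force: [0.3, 0.6, -0.7]
opening: 77.8
grasp_force: 0.0
```

Request:
servo_tool(rows=[{"twist":[0,0,0],"linear":[0.001,0,0.001],"jaw":-0.1},{"twist":[0,0,0],"linear":[0,0,0],"jaw":-0.3},{"twist":[0,0,0],"linear":[0,0,0],"jaw":-0.4},{"twist":[0,0,0],"linear":[0,0,0],"jaw":-0.4},{"twist":[0,0,0],"linear":[0,0,0],"jaw":-1}], grip_force=30)

```text
t: 13.35
position: [473.1, 74.7, 31.3]
orientation: [-0.0, 1.0, -0.0, 0.0]
ft_force: [0.6, 0.2, -0.8]
opening: 38.9
grasp_force: 0.0
```

Request:
servo_tool(rows=[{"twist":[0,0,0],"linear":[0,0,0],"jaw":-1},{"twist":[0,0,0],"linear":[0,0,0],"jaw":-1},{"twist":[0,0,0],"linear":[0,0,0],"jaw":-1},{"twist":[0,0,0],"linear":[0,0,0],"jaw":-1},{"twist":[0,0,0],"linear":[0,0,0],"jaw":-1}])

```text
t: 13.85
position: [473.0, 74.8, 31.1]
orientation: [-0.0, 1.0, 0.0, -0.0]
ft_force: [0.1, 0.6, 0.4]
opening: 23.9
grasp_force: 30.0
```

Request:
servo_tool(rows=[{"twist":[0,0,0],"linear":[0,0,-0.01],"jaw":-1},{"twist":[0,0,0],"linear":[0,0,-0.03],"jaw":-1},{"twist":[0,0,0],"linear":[0,0,-0.04],"jaw":-1},{"twist":[0,0,0],"linear":[0,0,-0.035],"jaw":-1},{"twist":[0,0,0],"linear":[0,0,-0.015],"jaw":-1}])

```text
t: 14.35
position: [474.2, 74.6, 164.4]
orientation: [-0.0, 1.0, -0.0, 0.003]
ft_force: [0.7, 0.6, -3.1]
opening: 24.1
grasp_force: 30.0
```

Request:
servo_tool(rows=[{"twist":[0,0,0],"linear":[-0.015,0.009,-0.003],"jaw":-1},{"twist":[0,0,0],"linear":[-0.03,0.018,0],"jaw":-1},{"twist":[0,0,0],"linear":[-0.035,0.021,0],"jaw":-1},{"twist":[0,0,0],"linear":[-0.03,0.018,0],"jaw":-1},{"twist":[0,0,0],"linear":[-0.01,0.006,0],"jaw":-1}])

```text
t: 14.85
position: [596.0, 148.2, 164.6]
orientation: [-0.001, 1.0, 0.0, 0.002]
ft_force: [0.2, 0.1, -2.8]
opening: 24.3
grasp_force: 30.0
```

Request:
servo_tool(rows=[{"twist":[0,0,0],"linear":[0,0,0.01],"jaw":-1},{"twist":[0,0,0],"linear":[0,0,0.01],"jaw":-1},{"twist":[0,0,0],"linear":[0,0,0.005],"jaw":-1},{"twist":[0,0,0],"linear":[0,0,0],"jaw":-1},{"twist":[0,0,0],"linear":[0,0,0],"jaw":-1}])

```text
t: 15.35
position: [592.2, 146.2, 138.8]
orientation: [0.0, 1.0, -0.0, -0.001]
ft_force: [0.3, 0.0, -2.2]
opening: 24.1
grasp_force: 30.0
```

```bash
python3 look.py scene g4 590 146 120 45
```

```text
origin 171 108 scale 7
15.4 [592.7 146.3 139.2] 24.323077314847552 30.00016906298697
```

View pics/g4.png

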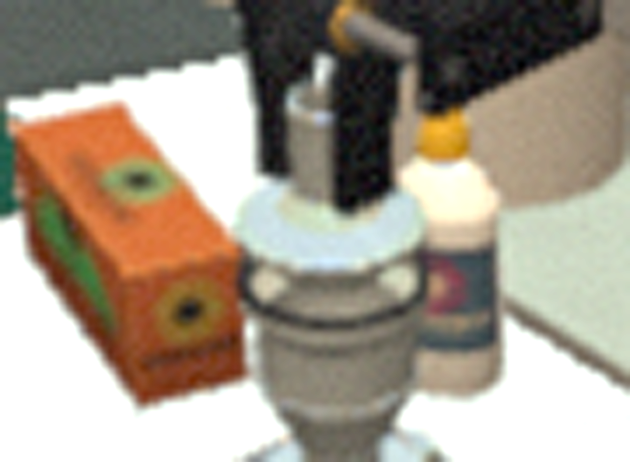

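The cap is upright and centred over the rim: flange centre at column 332, rim at 334. Lowering it now.

Request:
servo_tool(rows=[{"twist":[0,0,0],"linear":[0,0,0.004],"jaw":-1},{"twist":[0,0,0],"linear":[0,0,0.004],"jaw":-1},{"twist":[0,0,0],"linear":[0,0,0.003],"jaw":-1},{"twist":[0,0,0],"linear":[0,0,0.002],"jaw":-1},{"twist":[0,0,0],"linear":[0,0,0],"jaw":-1}])

```text
t: 15.9
position: [592.7, 146.7, 125.6]
orientation: [-0.0, 1.0, -0.0, -0.0]
ft_force: [-0.1, -0.1, -3.2]
opening: 24.1
grasp_force: 30.0
```

Request:
servo_tool(rows=[{"twist":[0,0,0],"linear":[0,0,0.001],"jaw":-1},{"twist":[0,0,0],"linear":[0,0,0.001],"jaw":-1},{"twist":[0,0,0],"linear":[0,0,0.001],"jaw":-1},{"twist":[0,0,0],"linear":[0,0,0],"jaw":-1},{"twist":[0,0,0],"linear":[0,0,0],"jaw":-1}])

```text
t: 16.4
position: [593.0, 146.7, 123.1]
orientation: [-0.0, 1.0, -0.0, 0.0]
ft_force: [-1.3, 0.4, -3.2]
opening: 24.3
grasp_force: 30.0
```

Request:
servo_tool(rows=[{"twist":[0,0,0],"linear":[0,0,0.001],"jaw":-1},{"twist":[0,0,0],"linear":[0,0,0],"jaw":-1},{"twist":[0,0,0],"linear":[0,0,0.001],"jaw":-1},{"twist":[0,0,0],"linear":[0,0,0],"jaw":-1},{"twist":[0,0,0],"linear":[0,0,0],"jaw":-1}])

```text
t: 16.9
position: [593.1, 146.8, 121.1]
orientation: [-0.0, 1.0, 0.0, 0.0]
ft_force: [0.6, 0.4, -1.7]
opening: 24.1
grasp_force: 30.0
```

Request:
servo_tool(rows=[{"twist":[0,0,0],"linear":[0,0,0.0005],"jaw":-1},{"twist":[0,0,0],"linear":[0,0,0],"jaw":-1},{"twist":[0,0,0],"linear":[0,0,0.0005],"jaw":-1},{"twist":[0,0,0],"linear":[0,0,0],"jaw":-1},{"twist":[0,0,0],"linear":[0,0,0],"jaw":-1}])

```text
t: 17.4
position: [593.1, 146.8, 121.1]
orientation: [-0.0, 1.0, -0.0, 0.0]
ft_force: [-2.0, -0.4, 6.2]
opening: 24.4
grasp_force: 30.0
```

Contact came at the expected height, z ≈ 121. Releasing and moving to the small cap.

Request:
servo_tool(rows=[{"twist":[0,0,0],"linear":[0,0,0],"jaw":-0.3},{"twist":[0,0,0],"linear":[0,0,0],"jaw":0},{"twist":[0,0,0],"linear":[0,0,0],"jaw":0.5},{"twist":[0,0,0],"linear":[0,0,0],"jaw":1},{"twist":[0,0,0],"linear":[0,0,0],"jaw":1}])

```text
t: 17.9
position: [593.0, 146.7, 119.9]
orientation: [-0.0, 1.0, -0.0, -0.0]
ft_force: [1.2, 0.4, -0.8]
opening: 54.6
grasp_force: 0.0
```

Request:
servo_tool(rows=[{"twist":[0,0,0],"linear":[0,0,-0.01],"jaw":1},{"twist":[0,0,0],"linear":[0,0,-0.025],"jaw":1},{"twist":[0,0,0],"linear":[0,0,-0.025],"jaw":1},{"twist":[0,0,0],"linear":[0.0,0,-0.01],"jaw":1},{"twist":[0,0,0],"linear":[0.007,-0.022,0],"jaw":1}])

```text
t: 18.4
position: [588.2, 126.5, 192.7]
orientation: [-0.001, 1.0, 0.001, 0.003]
ft_force: [0.3, -0.4, -0.4]
opening: 85.9
grasp_force: 0.0
```

Request:
servo_tool(rows=[{"twist":[0,0,0],"linear":[0.0135,-0.043,0],"jaw":1},{"twist":[0,0,0],"linear":[0.0135,-0.043,0],"jaw":1},{"twist":[0,0,0],"linear":[0.0135,-0.043,0],"jaw":1},{"twist":[0,0,0],"linear":[0.0135,-0.043,0],"jaw":1},{"twist":[0,0,0],"linear":[0.0135,-0.043,0],"jaw":1}])

```text
t: 18.9
position: [517.7, -91.7, 190.2]
orientation: [-0.0, 1.0, -0.0, 0.0]
ft_force: [0.1, -0.2, -0.8]
opening: 87.0
grasp_force: 0.0
```

Request:
servo_tool(rows=[{"twist":[0,0,0],"linear":[0.0135,-0.043,0],"jaw":1},{"twist":[0,0,0],"linear":[0.0135,-0.043,0],"jaw":1},{"twist":[0,0,0],"linear":[0.0135,-0.043,0],"jaw":1},{"twist":[0,0,0],"linear":[0.011,-0.037,0],"jaw":1},{"twist":[0,0,0],"linear":[0,0,0],"jaw":1}])

```text
t: 19.4
position: [466.4, -261.4, 190.3]
orientation: [0.003, 1.0, -0.002, 0.001]
ft_force: [-0.9, 0.7, -0.5]
opening: 86.9
grasp_force: 0.0
```

```bash
python3 look.py scene g5 530 0 90 100
```

```text
origin 144 114 scale 3
19.45 [ 466.4 -258.6  190.1] 87.06021471986242 0.0
```

View pics/g5.png

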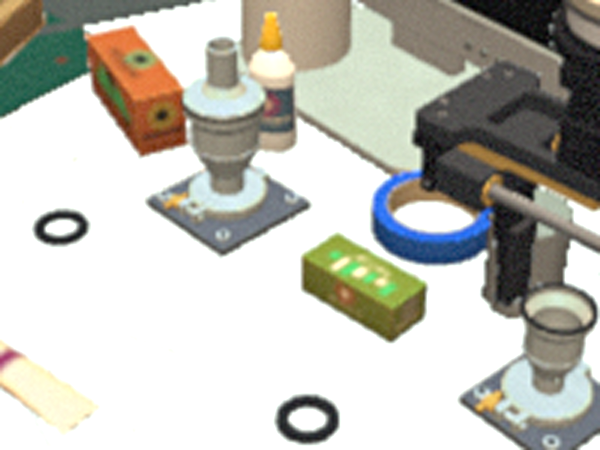

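The large cap sits flat on its body at (222,110), and the tape and carton haven't moved. Descending on the small cap.

Request:
servo_tool(rows=[{"twist":[0,0,0],"linear":[0,0,0.025],"jaw":1},{"twist":[0,0,0],"linear":[0,0,0.035],"jaw":1},{"twist":[0,0,0],"linear":[0,0,0.03],"jaw":1},{"twist":[0,0,0],"linear":[0,0,0.01],"jaw":1},{"twist":[0,0,0],"linear":[0,0,0],"jaw":1}])

```text
t: 19.95
position: [466.4, -254.5, 88.9]
orientation: [-0.001, 1.0, 0.001, -0.001]
ft_force: [1.3, -0.1, 0.0]
opening: 87.1
grasp_force: 0.0
```

Request:
servo_tool(rows=[{"twist":[0,0,0],"linear":[0,-0.001,0.025],"jaw":1},{"twist":[0,0,0],"linear":[0,0,0.02],"jaw":1},{"twist":[0,0,0],"linear":[0,0,0.012],"jaw":1},{"twist":[0,0,0],"linear":[0,0,0],"jaw":0.6},{"twist":[0,0,0],"linear":[0,0,0],"jaw":0.2}])

```text
t: 20.45
position: [467.7, -257.5, 34.0]
orientation: [-0.0, 1.0, -0.0, 0.001]
ft_force: [0.3, -0.2, 0.3]
opening: 77.8
grasp_force: 0.0
```

Request:
servo_tool(rows=[{"twist":[0,0,0],"linear":[0,0,0],"jaw":-0.1},{"twist":[0,0,0],"linear":[0,0,0],"jaw":-0.3},{"twist":[0,0,0],"linear":[0,0,0],"jaw":-0.4},{"twist":[0,0,0],"linear":[0,0,0],"jaw":-0.5},{"twist":[0,0,0],"linear":[0,0,0],"jaw":-0.5}])

```text
t: 20.95
position: [467.1, -257.4, 33.3]
orientation: [-0.0, 1.0, -0.0, 0.0]
ft_force: [-0.4, -0.1, -0.1]
opening: 38.9
grasp_force: 0.0
```

Request:
servo_tool(rows=[{"twist":[0,0,0],"linear":[0,0,0],"jaw":-1},{"twist":[0,0,0],"linear":[0,0,0],"jaw":-1},{"twist":[0,0,0],"linear":[0,0,0],"jaw":-1},{"twist":[0,0,0],"linear":[0,0,0],"jaw":-1},{"twist":[0,0,0],"linear":[0,0,0],"jaw":-1}])

```text
t: 21.45
position: [467.0, -257.3, 33.0]
orientation: [-0.0, 1.0, 0.0, -0.0]
ft_force: [0.5, 0.0, -0.2]
opening: 19.1
grasp_force: 30.0
```

Request:
servo_tool(rows=[{"twist":[0,0,0],"linear":[0,0,-0.01],"jaw":-1},{"twist":[0,0,0],"linear":[0,0,-0.03],"jaw":-1},{"twist":[0,0,0],"linear":[0,0,-0.04],"jaw":-1},{"twist":[0,0,0],"linear":[0,0,-0.027],"jaw":-1},{"twist":[0,0,0],"linear":[0,0,-0.01],"jaw":-1}])

```text
t: 21.95
position: [468.3, -258.2, 153.3]
orientation: [-0.0, 1.0, -0.002, 0.002]
ft_force: [0.5, -1.2, -2.1]
opening: 18.9
grasp_force: 30.0
```

Request:
servo_tool(rows=[{"twist":[0,0,0],"linear":[-0.014,0.01,0],"jaw":-1},{"twist":[0,0,0],"linear":[-0.03,0.021,0],"jaw":-1},{"twist":[0,0,0],"linear":[-0.034,0.023,0],"jaw":-1},{"twist":[0,0,0],"linear":[-0.028,0.019,0],"jaw":-1},{"twist":[0,0,0],"linear":[-0.01,0.007,0],"jaw":-1}])

```text
t: 22.45
position: [584.9, -175.2, 149.3]
orientation: [-0.001, 1.0, 0.0, 0.0]
ft_force: [0.1, 0.5, -1.0]
opening: 19.1
grasp_force: 30.0
```

Request:
servo_tool(rows=[{"twist":[0,0,0],"linear":[0,0,0.01],"jaw":-1},{"twist":[0,0,0],"linear":[0,0,0.01],"jaw":-1},{"twist":[0,0,0],"linear":[0,0,0.004],"jaw":-1},{"twist":[0,0,0],"linear":[0,0,0],"jaw":-1},{"twist":[0,0,0],"linear":[0,0,0],"jaw":-1}])

```text
t: 22.95
position: [582.2, -178.1, 125.8]
orientation: [0.001, 1.0, 0.0, -0.0]
ft_force: [-0.1, -0.3, -2.0]
opening: 19.1
grasp_force: 30.0
```

```bash
python3 look.py scene g6 581 -177 105 45
```

```text
origin 285 176 scale 7
23.0 [ 582.7 -178.   126.2] 19.156601534419206 29.99999462161213
```

View pics/g6.png

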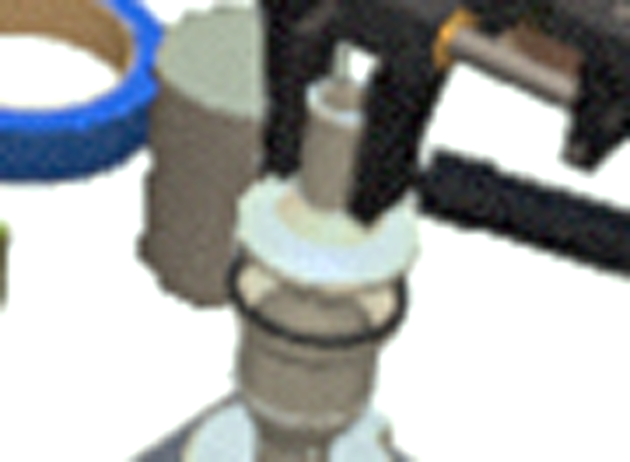

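The cap is upright. Its flange centre is at column 328 and the rim at 318, of which about 5 px is perspective. I'll correct roughly 1 mm while lowering.

Request:
servo_tool(rows=[{"twist":[0,0,0],"linear":[0.0005,0.001,0.003],"jaw":-1},{"twist":[0,0,0],"linear":[0,0,0.004],"jaw":-1},{"twist":[0,0,0],"linear":[0,0,0.004],"jaw":-1},{"twist":[0,0,0],"linear":[0,0,0.002],"jaw":-1},{"twist":[0,0,0],"linear":[0,0,0],"jaw":-1}])

```text
t: 23.5
position: [582.3, -176.0, 112.6]
orientation: [-0.0, 1.0, 0.0, -0.0]
ft_force: [0.3, 0.3, -2.1]
opening: 19.3
grasp_force: 30.0
```

Request:
servo_tool(rows=[{"twist":[0,0,0],"linear":[0,0,0.001],"jaw":-1},{"twist":[0,0,0],"linear":[0,0,0.001],"jaw":-1},{"twist":[0,0,0],"linear":[0,0,0],"jaw":-1},{"twist":[0,0,0],"linear":[0,0,0],"jaw":-1},{"twist":[0,0,0],"linear":[0,0,0],"jaw":-1}])

```text
t: 24.0
position: [582.6, -176.3, 111.2]
orientation: [-0.0, 1.0, -0.0, 0.0]
ft_force: [-0.6, -0.2, -1.6]
opening: 19.3
grasp_force: 30.0
```

Request:
servo_tool(rows=[{"twist":[0,0,0],"linear":[0,0,0.001],"jaw":-1},{"twist":[0,0,0],"linear":[0,0,0],"jaw":-1},{"twist":[0,0,0],"linear":[0,0,0.001],"jaw":-1},{"twist":[0,0,0],"linear":[0,0,0],"jaw":-1},{"twist":[0,0,0],"linear":[0,0,0],"jaw":-1}])

```text
t: 24.5
position: [582.6, -176.3, 109.1]
orientation: [-0.0, 1.0, -0.0, 0.0]
ft_force: [0.0, -0.4, -1.5]
opening: 19.0
grasp_force: 30.0
```

Request:
servo_tool(rows=[{"twist":[0,0,0],"linear":[0,0,0.0005],"jaw":-1},{"twist":[0,0,0],"linear":[0,0,0],"jaw":-1},{"twist":[0,0,0],"linear":[0,0,0.0005],"jaw":-1},{"twist":[0,0,0],"linear":[0,0,0],"jaw":-1},{"twist":[0,0,0],"linear":[0,0,0],"jaw":-1}])

```text
t: 25.0
position: [582.6, -176.3, 109.0]
orientation: [-0.0, 1.0, -0.0, 0.0]
ft_force: [-3.1, 0.8, 5.5]
opening: 19.1
grasp_force: 30.0
```

Flange contact at the expected 109. Release, rise and back away.

Request:
servo_tool(rows=[{"twist":[0,0,0],"linear":[0,0,0],"jaw":-0.4},{"twist":[0,0,0],"linear":[0,0,0],"jaw":0},{"twist":[0,0,0],"linear":[0,0,0],"jaw":0.5},{"twist":[0,0,0],"linear":[0,0,0],"jaw":1},{"twist":[0,0,0],"linear":[0,0,0],"jaw":1}])

```text
t: 25.5
position: [582.5, -176.3, 107.9]
orientation: [-0.0, 1.0, 0.0, -0.0]
ft_force: [-0.2, 0.2, 0.4]
opening: 50.6
grasp_force: 0.0
```

Request:
servo_tool(rows=[{"twist":[0,0,0],"linear":[0,0,-0.01],"jaw":1},{"twist":[0,0,0],"linear":[0,0,-0.025],"jaw":1},{"twist":[0,0,0],"linear":[0,0,-0.035],"jaw":1},{"twist":[0,0,0],"linear":[0,0,-0.03],"jaw":1},{"twist":[0,0,0],"linear":[0.01,0.01,0],"jaw":1}])

```text
t: 26.0
position: [576.9, -169.0, 213.9]
orientation: [0.0, 1.0, -0.003, 0.006]
ft_force: [0.9, 0.3, 0.3]
opening: 85.2
grasp_force: 0.0
```

Request:
servo_tool(rows=[{"twist":[0,0,0],"linear":[0.03,0.03,0],"jaw":1},{"twist":[0,0,0],"linear":[0.03,0.03,0],"jaw":1},{"twist":[0,0,0],"linear":[0.03,0.03,0],"jaw":1},{"twist":[0,0,0],"linear":[0.01,0.03,0],"jaw":1},{"twist":[0,0,0],"linear":[0,0,0],"jaw":1}])

```text
t: 26.5
position: [469.5, -43.0, 208.7]
orientation: [-0.002, 1.0, 0.001, -0.001]
ft_force: [-0.0, -0.9, -0.5]
opening: 87.0
grasp_force: 0.0
```

```bash
python3 look.py scene g7 560 -80 70 100
```

```text
origin 183 132 scale 3
26.55 [471.8 -45.  209. ] 87.1543248865434 0.0
```

View pics/g7.png

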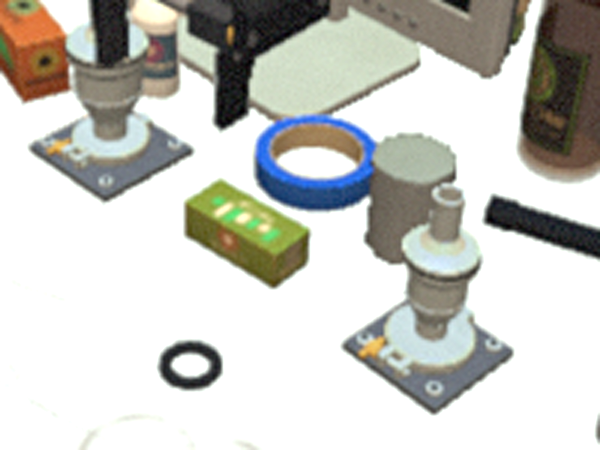

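The small cap is flat on its body at (441,250), with the large valve closed at (105,60). The tape and carton are untouched and the gripper is clear, so I'm handing in.

Request:
servo_tool(rows=[{"twist":[0,0,0],"linear":[0,0,0],"jaw":1},{"twist":[0,0,0],"linear":[0,0,0],"jaw":1},{"twist":[0,0,0],"linear":[0,0,0],"jaw":1},{"twist":[0,0,0],"linear":[0,0,0],"jaw":1},{"twist":[0,0,0],"linear":[0,0,0],"jaw":1}])

```text
t: 27.05
position: [472.7, -46.8, 207.9]
orientation: [0.0, 1.0, 0.0, -0.0]
ft_force: [-0.2, 0.0, -0.9]
opening: 87.2
grasp_force: 0.0
```

```bash
python3 -c "
from bench import *
print(close_job())"
```

```text
the job is handed in; nothing more can be done
None
```

Job handed in at about 27 s of the 96 s allowed: each ball went into the body of its own size, both caps sit flat with stubs up, and the tape and carton were not touched; the hand-in returned no verdict.

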